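# Steady the rocking pasta machine with a wedge, then set its thickness dial

### The arm

A 7-joint arm with a two-finger parallel gripper is mounted at the origin on a cart in front of the work surface, level with it; the furniture and walls round the work are solid. World frame = base frame: x ahead of the robot, y to its left, z up, the work surface at z = 0. Lengths are in mm, angles in rad, forces in N, time in s.
With the tool pointing down it reaches from about 400 to 875 mm from the base axis. Payload 4.4 kg.
Tool frame: the origin (TCP) lies at the very end of the fingers, on their centre line; the grasp point (between the pads) lies 19 mm behind it; z points along the fingers, y is the line along which they close (so a half turn about z gives the same grasp; the last joint's range is limited). The gripper opens to 85 mm and grips with 20 to 120 N. Pads are 22 mm wide; open, the fingers measure 114 mm over their backs; the gripper's body (76 mm by 85 mm) begins 54 mm behind the grasp point. The pads swing forward as they close: fully open they stand 13 mm farther back than shut.
Start: joints at [1.271, 0.628, 0.038, 1.517, -0.027, 0.996, -0.02], TCP at [150.617, -632.323, 231.313] pointing down, gripper open.
Joint ranges: [-3.06, 3.06], [-0.37, 2.12], [-1.25, 1.32], [0.18, 2.47], [-1.1, 4.24], [0.23, 1.98], [-2.94, 2.94]. Speed limits (rad/s): [2.57, 2.57, 3.14, 3.14, 3.14, 3.14, 3.14].

### API

Orientations are given as [roll, pitch, yaw] about the fixed x, y, z axes, in that order (R = Rz(yaw) Ry(pitch) Rx(roll)).
In Python, from cell import read_state, get_image, camera_info, finish_job gives the robot as it stands.
- The arm moves only by the tool play_rows, never from a script. Its argument "deltas" is one flat list of numbers, 7 for each row, row after row: the shift along the tool's x, y, z in mm, then the turn, a rotation vector about the tool's x, y, z in rad, then the opening, from 0 (shut) to 1 (fully open). In form: [dx, dy, dz, ax, ay, az, grip, dx, dy, dz, ax, ay, az, grip, ...]. A call has 1 to 10 rows; each row is the pose to reach, as a shift and turn from the pose commanded when the call began, along the tool's axes at that moment; what a row does not reach only later rows make up. A row lasts 1/8 s, in which the tool goes at most 62.5 mm and 10.7 degrees, less where a joint would pass 70% of its speed; a pose out of reach is approached as far as the arm can. A call with a gripper value outside its range is refused whole. The fingers move at their own pace and stop on an object; the grip force is fixed at half the most. Time passes only in rows, so rows that repeat a pose let the fingers close. It gives the time, the measured TCP pose, the force, the opening and the grip force at its end, in the units of the state.
- read_state(): the state, without advancing time (a new reading comes with each control period).
- get_image(name): name is "side" or "top"; returns the picture (420x560x3 uint8, red, green, blue); there is no depth.
- camera_info(name): a dict with "fx", "fy", "cx", "cy" (pixels), "distortion" ([k1, k2, p1, p2, k3] as OpenCV has them; the pictures are not rectified), "T" (4x4, takes a point from camera to world coordinates). Camera axes: x right, y down, z forward; pixel columns grow to the right and rows downward; lengths in mm; the calibration is good to about 2 mm. A picture is of the moment at which its call begins. camera_info takes no time and is no camera call.
- finish_job(): hands the job in; it is judged then, once.
The state is a dict: "clock": time; "qpos": joint angles; "qd": joint speeds; "tau": joint torques, N m; "eef_pos": TCP position; "tool_rot": TCP orientation; "force": force on the tool from outside, world axes, zero at the start; "torque": the same for the moment, N m; "width": finger opening in mm; "gripper_force": force on a finger pad.
Only numpy, scipy, OpenCV 4.12 (cv2) and the standard library are available. Lean on these libraries where they do the work, as an engineer would, in place of code of your own. Each camera call takes 0.05 s, during which the arm holds its last target. There are 200 camera calls.

### The job

The electric pasta machine has lost the rubber pad of its front-left foot and leans onto that corner. First push the beech wedge, thin end first, under the front edge of its base beside that foot until the machine stands level on its other feet and the wedge is jammed tight. Then set the thickness dial on its right-hand end: pull the knob out against its spring, turn it clockwise until its pointer stands under the red mark at the top, and let it snap fully home into that hole; do not knock or shift the pasta jar or the canister.

Things in the scene. Friction and masses are not known exactly. Their poses are not given: they have to be found in the camera images.
- pasta_machine: Red and aluminium electric pasta roller. Origin on the worktop under its middle; x to its back, y to its left end, z up; its front (-x) faces the robot, the dial is on the right (-y) end. Base plate 150 mm deep (x), 180 mm long (y), underside 14 mm up when level. Body above it 112 mm deep, but for a lip at x -73, 40 mm up; end plates 141 mm high, hopper 151 mm. It cannot slide.
- chassis (a joint): Lean of the machine onto its padless front-left foot (a thin stub 55 mm before and 70 mm left of the middle), rad: 0 = level on its three sound feet, 0.033 = leaning, stub on the worktop, rear-right foot lifted. It rocks on the line through the front-right and rear-left feet; lifting its front-left edge takes about 4 N.
- wedge_gap (a point): Place for the wedge: point on the lower front edge of the base plate, 35 mm left of the machine's middle (75 mm before the origin). About 11 mm over the worktop while the machine leans, 14 mm when level. x points back under the machine, the way to push. The stub foot leaves 27 mm free to the left of this point; to the right it is free for 90 mm.
- wedge_heel (a point): Centre of the raised heel (26 long, 36 wide, 28 mm high) of the flat-lying beech wedge, 160 x 36 mm, about 0.1 kg; 14 mm above its underside and from its back end. x points along it to the thin tip. Its top slopes from 4 mm at the tip to 20 mm thick at the heel, 132 mm back. About 10 to 14 N of push level the machine; then it jams (20 N) and friction holds it.
- wedge_tip (a point): Middle of the wedge's thin tip, on its underside, 146 mm from wedge_heel along the wedge. The wedge first touches the leaning base with its tip about 60 mm inside the edge and has levelled the machine at about 82 mm, the heel then some 50 mm outside.
- wedge: The same wedge; origin under its middle, x to the thin tip, z up.
- knob_grip (a point): Centre of the dial knob's black barrel, 42 mm diameter, 28 mm long, axis level along the machine's y; 105 mm up and 118 mm from the machine's middle when home. Moves and turns with the knob. Behind the barrel a pointer arm (12 mm wide, white line) reaches 34 mm from the axis before the white index plate (36 mm radius); the end plate is 33 mm behind this point.
- knob (a joint): How far the knob is pulled out along the machine's -y, m: 0 = pin fully home in a hole; from 0.008 the pin is clear of the hole; stop at 0.015. The spring draws it home with 5 N at 0 and 9 N at 0.012. If it is let go between holes the pin rides on the plate at 0.008.
- dial (a joint): Turn of the dial, rad, growing clockwise as seen facing it (pointer from front over top to back; about the machine's +y). Ten holes, 0.628 apart; range 0 to 3.14. The pointer is straight up under the red mark at 1.885, the wanted hole; it starts home at 0.628 or 1.257. Play lets a home dial read 0.04 less. With the pin out a weak spring (0.1 N m) turns it back. Let in within 0.08 rad the pin drops home.
- pasta_jar: Glass jar of dry pasta with a green lid, 89 mm diameter, 137 mm high; origin under its middle. Leave it alone.
- canister: Terracotta canister with a wooden lid, 87 mm diameter, 105 mm high; origin under its middle. Leave it alone.

How it is judged (in metres and radians):
On the way, in this order (a step that is already met when the one before it is completed fails the run):
1. the wedge is jammed under the front edge and the machine stands level (value of joint chassis below 0.004 rad and contact force between wedge and pasta_machine above 2 N and x of wedge_tip in the frame of pasta_machine above -0.035 m), for 0.3 s.
2. the dial has snapped home under the red mark (value of joint knob below 0.002 m and value of joint dial between 1.785 and 1.985 rad), for 0.2 s.
At the end, for the whole second after the job is handed in: The machine stands level (lean under 0.004 rad) with the wedge still under its front edge (tip at least 40 mm inside it), pressed by the base with more than 2 N and at rest; the knob is home (pulled out less than 2 mm) with the dial at 1.885 +- 0.1 rad (all of step 1 and all of step 2 and linear speed of wedge below 0.01 m/s); the robot touches nothing.
It fails at once if the glass jar of pasta is shifted by more than 20 mm or tipped by more than 0.25 rad (distance of pasta_jar from where it was at the start of the episode above 0.02 m or angle between pasta_jar's own z axis and vertical above 0.25 rad).
It fails at once if the terracotta canister is shifted by more than 20 mm or tipped by more than 0.25 rad (distance of canister from where it was at the start of the episode above 0.02 m or angle between canister's own z axis and vertical above 0.25 rad).
It also fails if it takes over 72 s, if anything falls off the work surface, if the arm or the gripper's body presses on something with over 40 N, if the wrist force passes 120 N, or if a joint passes its speed limit or range.

## Working session

There is one attempt and no reset: what is moved stays moved. The work goes in short steps, Python scripts to look and compute and a tool call to move; the robot and the scene stay as the last step left them, time stands still between calls to the robot, and variables do not carry over. Pictures are saved under pics/ and viewed, at most 10 in all, crops included, and the job is handed in when it is done.

Besides the shell and the picture viewer there is one more tool, called after ">>>" as name(argument=value, ...) on one line, values as JSON. play_rows: Moves the arm, as the interface text tells. Its arguments: {"type":"object","properties":{"deltas":{"type":"array"}},"required":["deltas"]}

```bash
mkdir -p pics; ls; python3 - <<'E'
from cell import *
import cv2,numpy as np
s=read_state();print({k:np.round(v,3).tolist() for k,v in s.items()})
for n in("side","top"):
    im=get_image(n);cv2.imwrite(f"pics/{n}0.png",im[:,:,::-1]);c=camera_info(n);print(n,c)
E
```

```text
pics
{'clock': 0.0, 'qpos': [1.271, 0.629, 0.038, 1.518, -0.027, 0.996, -0.02], 'qd': [0.002, -0.001, 0.0, -0.001, -0.0, -0.001, -0.0], 'tau': [0.001, -56.34, 1.226, -19.345, 0.011, 0.01, -0.0], 'eef_pos': [150.492, -631.7, 230.412], 'tool_rot': [-3.14, 0.0, 0.234], 'force': [-0.046, 0.716, 0.636], 'torque': [0.033, -0.026, 0.021], 'gripper_force': 0.0, 'width': 85.545}
side {'fx': 391.49187393548095, 'fy': 391.49187393548095, 'cx': 291.09297198383234, 'cy': 220.1607734728393, 'distortion': array([-0.05265212,  0.        ,  0.        ,  0.        ,  0.        ]), 'T': array([[-8.18463703e-01, -2.46892718e-01,  5.18807433e-01,
         1.40517387e+02],
       [-5.74387679e-01,  3.29596634e-01, -7.49296238e-01,
         7.89108279e+02],
       [ 1.39986014e-02, -9.11268372e-01, -4.11575017e-01,
         4.34734706e+02],
       [ 0.00000000e+00,  0.00000000e+00,  0.00000000e+00,
         1.00000000e+00]])}
top {'fx': 459.67057752377235, 'fy': 459.67057752377235, 'cx': 276.959952073949, 'cy': 210.10340127510702, 'distortion': array([0.03532393, 0.        , 0.        , 0.        , 0.        ]), 'T': array([[-1.22614038e-03, -9.85898987e-01,  1.67337037e-01,
         4.39649673e+02],
       [-9.99990820e-01,  5.21826856e-04, -4.25285739e-03,
         1.54439305e+02],
       [ 4.10556684e-03, -1.67340715e-01, -9.85890577e-01,
         9.41785206e+02],
       [ 0.00000000e+00,  0.00000000e+00,  0.00000000e+00,
         1.00000000e+00]])}
```

View pics/side0.png

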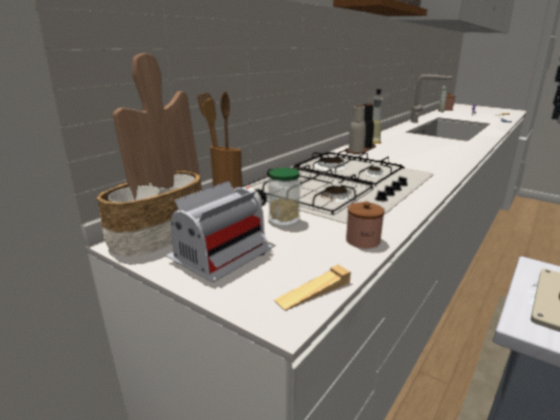

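View pics/top0.png

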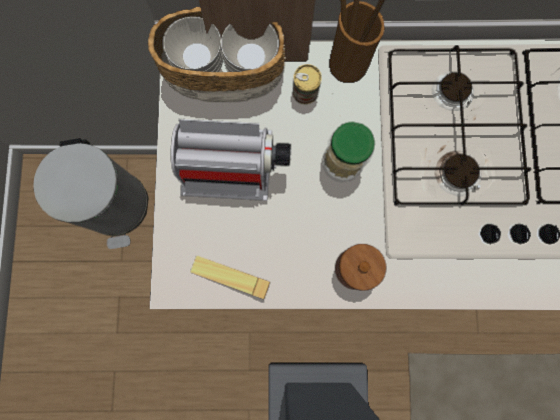

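The side picture shows the machine at (220,235), the wedge at (315,288) with its heel at (341,275), the jar at (284,195) and the canister at (365,225). In the top picture the machine is at (222,158), the knob at (283,154) and the wedge runs from tip (194,268) to heel (261,288). The jar is at (350,148) and the canister at (361,268). I'll zoom in for the measurements.

```bash
cat > h.py <<'E'
from cell import *
import cv2,numpy as np
from scipy.spatial.transform import Rotation as R
def cam(n):
    c=camera_info(n);K=np.array([[c["fx"],0,c["cx"]],[0,c["fy"],c["cy"]],[0,0,1]]);return K,np.array(c["distortion"]),np.array(c["T"])
def w(n,u,v,z):
    K,d,T=cam(n);p=cv2.undistortPoints(np.array([[[u,v]]],float),K,d)[0,0]
    r=T[:3,:3]@[p[0],p[1],1];return T[:3,3]+r*(z-T[2,3])/r[2]
def px(n,P):
    K,d,T=cam(n);Ti=np.linalg.inv(T);return cv2.projectPoints(np.atleast_2d(np.array(P,float)),cv2.Rodrigues(Ti[:3,:3])[0],Ti[:3,3],K,d)[0][:,0]
def crop(n,box,s,name,im=None):
    im=get_image(n) if im is None else im
    x0,y0,x1,y1=box;c=cv2.resize(im[y0:y1,x0:x1],None,fx=s,fy=s,interpolation=cv2.INTER_CUBIC);cv2.imwrite("pics/"+name+".png",c[:,:,::-1])
def st():
    s=read_state();print({k:np.round(s[k],3).tolist() for k in("clock","eef_pos","tool_rot","force","width","gripper_force","qpos")});return s
E
python3 - <<'E'
from h import *
crop("top",(160,110,400,290),3.3,"t1",cv2.imread("pics/top0.png")[:,:,::-1]);crop("side",(160,170,390,315),3.4,"s1",cv2.imread("pics/side0.png")[:,:,::-1])
E
```

```text
(no output)
```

View pics/t1.png

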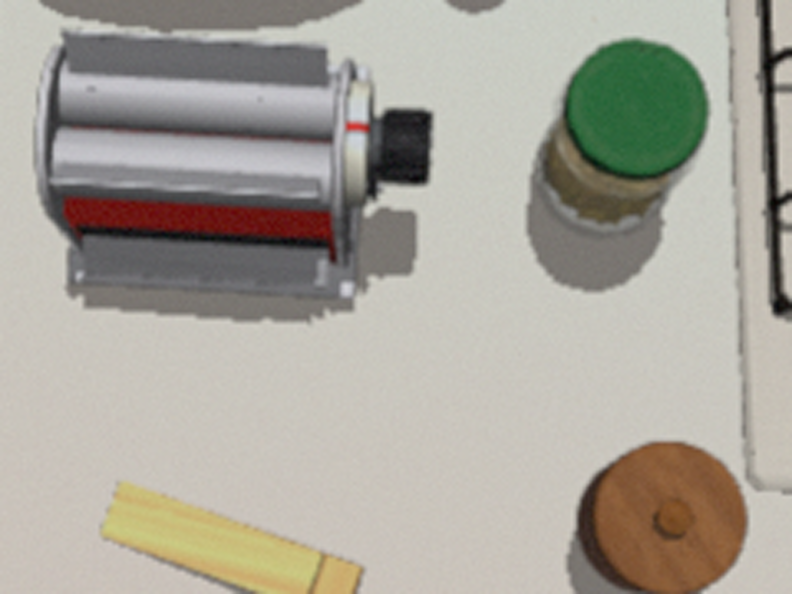

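View pics/s1.png

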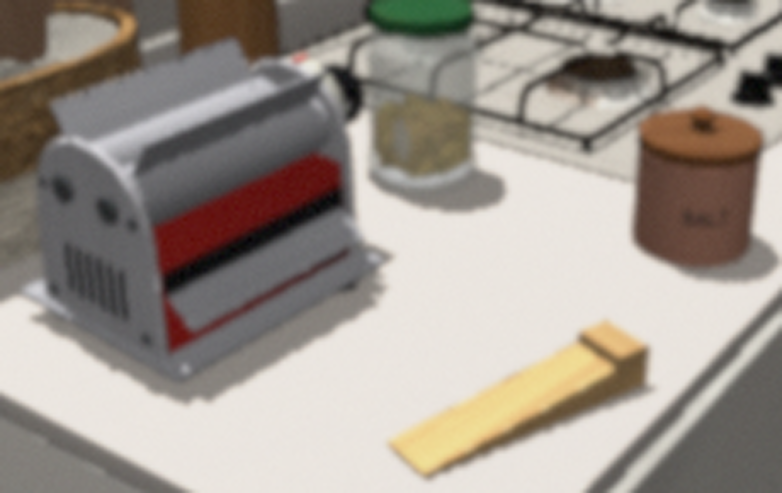

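The top crop shows the base's front edge running from (70,290) to (353,297), the knob barrel at about (407,147), the wedge tip corners at (118,482) and (102,535), and a heel corner at (362,567). In the side crop the base corners are at (185,375), (388,258) and (28,290), the wedge tip corners at (392,443) and (428,475), and the heel top is at about (615,343).

```bash
python3 - <<'E'
from h import *
from scipy.optimize import least_squares
t=lambda a,b:(160+(a+.5)/3.3-.5,110+(b+.5)/3.3-.5)
s=lambda a,b:(160+(a+.5)/3.4-.5,170+(b+.5)/3.4-.5)
def fit(obs,x0,lean=0):
    def P(p,q):
        q=np.array(q,float)
        if lean:  # rotate about the line FR(-55,-70)->RL(55,70)
            ax=np.array([55,70,0.]);ax/=np.linalg.norm(ax);q=R.from_rotvec(-ax*lean).apply(q)
        return R.from_euler("z",p[2]).apply(q)+[p[0],p[1],0]
    f=lambda p:np.concatenate([px(n,P(p,q))[0]-uv for n,uv,q in obs])
    r=least_squares(f,x0,loss="soft_l1");return r.x,np.round(r.fun.reshape(-1,2),1).tolist()
W=[("top",t(118,482),(80,-18,4)),("top",t(102,535),(80,18,4)),("top",t(362,567),(-80,-18,28)),
("top",t(325,554),(-54,-18,28)),
("side",s(392,443),(80,-18,4)),("side",s(428,475),(80,18,4)),("side",s(605,320),(-80,-18,28)),("side",s(650,354),(-80,18,28)),("side",s(581,338),(-54,-18,28)),("side",s(618,364),(-54,18,28)),]
print("front-left z check",R.from_rotvec(-.033*np.array([55,70,0])/89).apply([-75,90,14]))
# wedge yaw ~ pointing +y: tip is left; 'left side' of wedge (its +y) = toward -x
x,r=fit(W,[250,300,1.3]);print("wedge",x,r)
c,sn=np.cos(x[2]),np.sin(x[2]);print("heel",x[0]-66*c,x[1]-66*sn,"tip",x[0]+80*c,x[1]+80*sn)
M=[("top",t(72,291),(-75,90,17)),("top",t(353,298),(-75,-90,17)),("side",s(185,376),(-75,90,15)),("side",s(388,258),(-75,-90,16)),("side",s(27,290),(75,90,15)),
("top",t(433,112),(21,-132,105)),("top",t(430,184),(-21,-132,105))]
for l in (0.033,0):print("machine",l,*fit(M,[460,250,0],l))
for z in(0,):print("canister",w("top",*t(665,518),105),"jar",w("top",*t(638,108),137))
E
```

```text
front-left z check [-75.31422796  90.2468934   10.21103812]
wedge [461.22768771 246.25159995 346.80904313] [[0.1, 0.2], [-1.4, 1.0], [0.4, 0.5], [-0.9, -0.0], [-1.3, -0.3], [-0.8, 0.2], [1.7, -0.4], [0.7, -2.7], [-1.0, -1.9], [0.3, -1.6]]
heel 439.40772366719955 183.96284358309254 tip 487.6761289759325 321.75312280826824Traceback (most recent call last):
  File "<stdin>", line 22, in <module>
  File "<stdin>", line 12, in fit
    return func(*args, **kwargs)
    result = trf(vector_fun.fun, vector_fun.jac, x0, f0, J0, lb, ub, ftol, xtol,
                 gtol, max_nfev, x_scale, loss_function, tr_solver,
                 tr_options.copy(), verbose, callback=callback_wrapped)
    return trf_no_bounds(
        fun, jac, x0, f0, J0, ftol, xtol, gtol, max_nfev, x_scale,
        loss_function, tr_solver, tr_options, verbose, callback=callback)
    J = jac(x)
    self._update_jac()
    ~~~~~~~~~~~~~~~~^^
    self.J = self.jac_wrapped(xp_copy(self.x), f0=self.f)
             ~~~~~~~~~~~~~~~~^^^^^^^^^^^^^^^^^^^^^^^^^^^^
    J, dct = approx_derivative(
             ~~~~~~~~~~~~~~~~~^
        
[... 549 characters left out ...]
, **self.kwargs))
                      ~~~~~~~~^^^^^^^^^^^^^^^^^^^^^^^^^^^^^^
    return np.atleast_1d(self.fun(x))
                         ~~~~~~~~^^^
    return self.f(x, *self.args, **self.kwargs)
           ~~~~~~^^^^^^^^^^^^^^^^^^^^^^^^^^^^^^
  File "<stdin>", line 11, in <lambda>
  File "h.py", line 10, in px
    K,d,T=cam(n);Ti=np.linalg.inv(T);return cv2.projectPoints(np.atleast_2d(np.array(P,float)),cv2.Rodrigues(Ti[:3,:3])[0],Ti[:3,3],K,d)[0][:,0]
          ~~~^^^
  File "h.py", line 5, in cam
    c=camera_info(n);K=np.array([[c["fx"],0,c["cx"]],[0,c["fy"],c["cy"]],[0,0,1]]);return K,np.array(c["distortion"]),np.array(c["T"])
ValueError: time passes only in moves, steps and waits
```

```bash
python3 - <<'E'
import re
a=open("h.py").read()
a=a.replace("def cam(n):\n    c=camera_info(n);","import os,pickle\nif not os.path.exists('c.pkl'):pickle.dump({n:camera_info(n) for n in('side','top')},open('c.pkl','wb'))\nC=pickle.load(open('c.pkl','rb'))\ndef cam(n):\n    c=C[n];")
open("h.py","w").write(a)
E
python3 - <<'E'
from h import *
from scipy.optimize import least_squares
t=lambda a,b:(160+(a+.5)/3.3-.5,110+(b+.5)/3.3-.5)
s=lambda a,b:(160+(a+.5)/3.4-.5,170+(b+.5)/3.4-.5)
def fit(obs,x0,lean=0):
    def P(p,q):
        q=np.array(q,float)
        ax=np.array([55,70,0.])/89;q=R.from_rotvec(-ax*lean).apply(q)
        return R.from_euler("z",p[2]).apply(q)+[p[0],p[1],0]
    f=lambda p:np.concatenate([px(n,P(p,q))[0]-uv for n,uv,q in obs])
    r=least_squares(f,x0,loss="soft_l1",x_scale=[10,10,.1]);return np.round(r.x,3),np.round(r.fun.reshape(-1,2),1).tolist()
W=[("top",t(118,482),(80,-18,4)),("top",t(102,535),(80,18,4)),("top",t(362,567),(-80,-18,28)),("top",t(325,554),(-54,-18,28)),
("side",s(392,443),(80,-18,4)),("side",s(428,475),(80,18,4)),("side",s(605,320),(-80,-18,28)),("side",s(650,354),(-80,18,28)),("side",s(581,338),(-54,-18,28)),("side",s(618,364),(-54,18,28)),]
x,r=fit(W,[250,300,1.3]);print("wedge",x,r)
c,sn=np.cos(x[2]),np.sin(x[2]);print("heel",x[0]-66*c,x[1]-66*sn,"tip",x[0]+80*c,x[1]+80*sn)
M=[("top",t(72,291),(-75,90,17)),("top",t(353,298),(-75,-90,17)),("side",s(185,376),(-75,90,15)),("side",s(388,258),(-75,-90,16)),("side",s(27,290),(75,90,15)),
("top",t(433,112),(21,-132,105)),("top",t(430,184),(-21,-132,105))]
for l in (0.033,0):print("machine",l,*fit(M,[660,250,0],l))
print("canister",w("top",*t(665,518),105),"jar",w("top",*t(638,108),137))
E
```

```text
wedge [461.228 246.252   1.234] [[0.1, 0.2], [-1.4, 1.0], [0.4, 0.5], [-0.9, -0.0], [-1.3, -0.3], [-0.8, 0.2], [1.7, -0.4], [0.7, -2.7], [-1.0, -1.9], [0.3, -1.6]]
heel 439.41730286726585 183.9599981812742 tip 487.6652086457384 321.7574567499707
machine 0.033 [ 6.96244e+02  2.54093e+02 -4.60000e-02] [[-0.6, -1.1], [1.7, 0.5], [0.1, 2.2], [0.1, 0.9], [-0.8, 1.5], [0.5, -0.1], [0.5, -0.2]]
machine 0 [ 6.94609e+02  2.55669e+02 -4.50000e-02] [[-1.6, -0.8], [1.2, 1.0], [0.1, 1.1], [0.2, 1.2], [-0.9, 1.9], [0.8, -0.2], [0.8, -0.5]]
canister [478.00850141  -1.20825358 105.        ] jar [701.15829213  12.48944946 137.        ]
```

```bash
cat > plan.py <<'E'
from h import *
import json
F="cmd.json"
def load():
    if os.path.exists(F):
        d=json.load(open(F));return np.array(d["p"]),R.from_quat(d["q"])
    return np.array([150.617,-632.323,231.313]),R.from_euler("xyz",[-np.pi,0,.234])
def down(yaw,phi=0):  # tool pointing down, x at yaw; then tilted by phi about the machine's +y
    return R.from_rotvec(phi*np.array([0.046,0.999,0]))*R.from_euler("xyz",[np.pi,0,yaw])
def plan(wps,dec=0,save=True):
    """wps: (world pos, Rotation, grip, rows). Prints tool-frame rows, notes the new commanded pose."""
    p0,r0=load();p,r=p0,r0;out=[]
    for P,Q,g,n in wps:
        P=np.array(P,float);rv=(Q*r.inv()).as_rotvec()
        for i in range(1,n+1):
            d=np.round(r0.inv().apply(p+(P-p)*i/n-p0),dec)
            a=np.round((r0.inv()*(R.from_rotvec(rv*i/n)*r)).as_rotvec(),3)
            out+=[*d.tolist(),*a.tolist(),g]
        p,r=P,Q
    assert len(out)<=70,len(out)
    print(("["+", ".join(f"{x:g}" for x in out)+"]").replace("-0,","0,"))
    if save:
        json.dump({"p":(p0+r0.apply(d)).tolist(),"q":(r0*R.from_rotvec(a)).as_quat().tolist()},open(F,"w"))
E
python3 - <<'E'
from plan import *
plan([((460,-500,231),down(.3),1,7),((545,-380,231),down(.35),1,3)])
E
```

```text
[47, -8, 0, 0, 0, -0.009, 1, 95, -16, 0, 0, 0, -0.019, 1, 142, -24, 0, 0, 0, -0.028, 1, 190, -33, 0, 0, 0, -0.038, 1, 237, -41, 0, 0, 0, -0.047, 1, 284, -49, 0, 0, 0, -0.057, 1, 332, -57, 0, 0, 0, -0.066, 1, 368, -89, 0, 0, 0, -0.083, 1, 405, -122, 0, 0, 0, -0.099, 1, 442, -154, 0, 0, 0, -0.116, 1]
```

>>> play_rows(deltas=[47, -8, 0, 0, 0, -0.009, 1, 95, -16, 0, 0, 0, -0.019, 1, 142, -24, 0, 0, 0, -0.028, 1, 190, -33, 0, 0, 0, -0.038, 1, 237, -41, 0, 0, 0, -0.047, 1, 284, -49, 0, 0, 0, -0.057, 1, 332, -57, 0, 0, 0, -0.066, 1, 368, -89, 0, 0, 0, -0.083, 1, 405, -122, 0, 0, 0, -0.099, 1, 442, -154, 0, 0, 0, -0.116, 1])

```text
clock: 1.35
eef_pos: [545.5, -378.5, 230.8]
tool_rot: [-3.141, 0.001, 0.35]
force: [0.1, -0.2, -0.7]
width: 85.6
gripper_force: 0.0
```

```bash
python3 - <<'E'
from plan import *
st();print(load()[0])
plan([((620,-130,231),down(.8),1,5),((560,100,231),down(1.234),1,5)])
E
```

```text
{'clock': 1.35, 'eef_pos': [545.5, -378.542, 230.763], 'tool_rot': [-3.141, 0.001, 0.35], 'force': [0.077, -0.234, -0.669], 'width': 85.559, 'gripper_force': 0.0, 'qpos': [0.557, 0.65, 0.013, 1.473, -0.01, 1.019, -0.648]}
[ 544.86300587 -380.03331163  231.313     ]
[31, -42, 0, 0, 0, -0.09, 1, 63, -84, 0, 0, 0, -0.18, 1, 94, -125, 0, 0, 0, -0.27, 1, 125, -167, 0, 0, 0, -0.36, 1, 156, -209, 0, 0, 0, -0.45, 1, 161, -256, 0, 0, 0, -0.537, 1, 165, -304, 0, 0, 0, -0.624, 1, 170, -351, 0, 0, 0, -0.71, 1, 174, -398, 0, 0, 0, -0.797, 1, 179, -446, 0, 0, 0, -0.884, 1]
```

>>> play_rows(deltas=[31, -42, 0, 0, 0, -0.09, 1, 63, -84, 0, 0, 0, -0.18, 1, 94, -125, 0, 0, 0, -0.27, 1, 125, -167, 0, 0, 0, -0.36, 1, 156, -209, 0, 0, 0, -0.45, 1, 161, -256, 0, 0, 0, -0.537, 1, 165, -304, 0, 0, 0, -0.624, 1, 170, -351, 0, 0, 0, -0.71, 1, 174, -398, 0, 0, 0, -0.797, 1, 179, -446, 0, 0, 0, -0.884, 1])

```text
clock: 2.6
eef_pos: [559.5, 101.4, 231.0]
tool_rot: [-3.141, 0.0, 1.236]
force: [0.3, 0.9, -0.4]
width: 85.7
gripper_force: 0.0
```

```bash
python3 - <<'E'
from plan import *
st();print(load()[0])
plan([((439,184,150),down(1.234),1,5),((439,184,40),down(1.234),1,5)])
E
```

```text
{'clock': 2.6, 'eef_pos': [559.494, 101.407, 231.049], 'tool_rot': [-3.141, 0.0, 1.236], 'force': [0.335, 0.902, -0.355], 'width': 85.662, 'gripper_force': 0.0, 'qpos': [-0.071, 0.519, -0.24, 1.745, 0.152, 0.896, -0.709]}
[560.07829934 100.30562583 231.313     ]
[8, -28, 16, 0, 0, 0, 1, 16, -57, 33, 0, 0, 0, 1, 23, -85, 49, 0, 0, 0, 1, 31, -114, 65, 0, 0, 0, 1, 39, -142, 81, 0, 0, 0, 1, 39, -142, 103, 0, 0, 0, 1, 39, -142, 125, 0, 0, 0, 1, 39, -142, 147, 0, 0, 0, 1, 39, -142, 169, 0, 0, 0, 1, 39, -142, 191, 0, 0, 0, 1]
```

>>> play_rows(deltas=[8, -28, 16, 0, 0, 0, 1, 16, -57, 33, 0, 0, 0, 1, 23, -85, 49, 0, 0, 0, 1, 31, -114, 65, 0, 0, 0, 1, 39, -142, 81, 0, 0, 0, 1, 39, -142, 103, 0, 0, 0, 1, 39, -142, 125, 0, 0, 0, 1, 39, -142, 147, 0, 0, 0, 1, 39, -142, 169, 0, 0, 0, 1, 39, -142, 191, 0, 0, 0, 1])

```text
clock: 3.85
eef_pos: [439.1, 183.9, 39.5]
tool_rot: [-3.142, 0.0, 1.234]
force: [-0.3, -0.2, 0.4]
width: 85.5
gripper_force: 0.0
```

```bash
python3 - <<'E'
from plan import *
s=st();print(load()[0])
im=get_image("top");im2=get_image("side")
a=cv2.resize(im[110:300,160:360],None,fx=2.9,fy=2.9,interpolation=cv2.INTER_CUBIC)[:,:,::-1]
cv2.imwrite("pics/g1.png",a)
print(px("top",[[439,184,28]]))
E
```

```text
{'clock': 3.85, 'eef_pos': [439.133, 183.933, 39.468], 'tool_rot': [-3.142, 0.0, 1.234], 'force': [-0.307, -0.249, 0.441], 'width': 85.48, 'gripper_force': 0.0, 'qpos': [-0.376, 0.721, -0.118, 2.137, 0.269, 0.297, -1.059]}
[438.94425283 184.04058134  40.313     ]
[[259.94054813 288.56521604]]
```

View pics/g1.png

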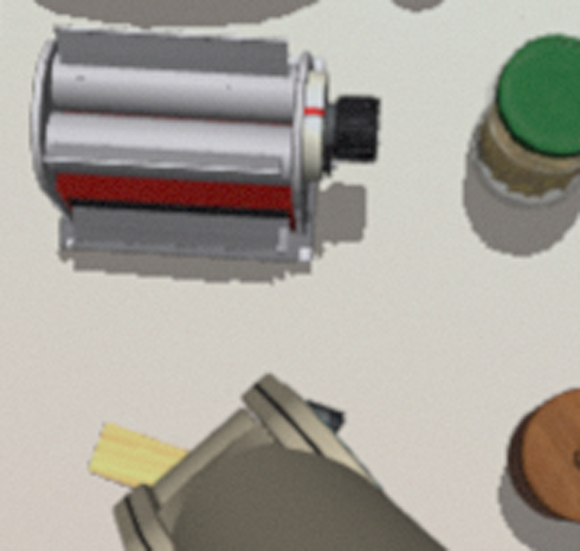

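The hand is astride the wedge heel at about (270,470) in the crop, aligned with it. I'll go down and close.

>>> play_rows(deltas=[0, 0, 12, 0, 0, 0, 1, 0, 0, 24, 0, 0, 0, 1, 0, 0, 32, 0, 0, 0, 1, 0, 0, 37, 0, 0, 0, 1, 0, 0, 37, 0, 0, 0, 0, 0, 0, 37, 0, 0, 0, 0, 0, 0, 37, 0, 0, 0, 0, 0, 0, 37, 0, 0, 0, 0, 0, 0, 37, 0, 0, 0, 0, 0, 0, 37, 0, 0, 0, 0])

```text
clock: 5.2
eef_pos: [439.5, 184.0, 3.8]
tool_rot: [3.141, -0.0, 1.234]
force: [1.1, 0.2, 6.8]
width: 34.9
gripper_force: 60.5
```

```bash
python3 - <<'E'
from plan import *
s=st()
p,r=load();json.dump({"p":(p+[0,0,-37]).tolist(),"q":r.as_quat().tolist()},open(F,"w"))
E
```

```text
{'clock': 5.2, 'eef_pos': [439.534, 184.048, 3.823], 'tool_rot': [3.141, -0.0, 1.234], 'force': [1.141, 0.203, 6.752], 'width': 34.886, 'gripper_force': 60.524, 'qpos': [-0.351, 0.797, -0.155, 2.143, 0.497, 0.235, -1.282]}
```

```bash
python3 - <<'E'
from plan import *
p,r=load()
plan([((447,200,12),down(1.234),0,1),((456,301,12),down(-.046),0,9)])
E
```

```text
[18, 2, -9, 0, 0, 0, 0, 29, 0, -9, 0, 0, 0.142, 0, 40, -3, -9, 0, 0, 0.284, 0, 50, -6, -9, 0, 0, 0.427, 0, 61, -9, -9, 0, 0, 0.569, 0, 72, -11, -9, 0, 0, 0.711, 0, 83, -14, -9, 0, 0, 0.853, 0, 94, -17, -9, 0, 0, 0.996, 0, 105, -20, -9, 0, 0, 1.138, 0, 116, -23, -9, 0, 0, 1.28, 0]
```

>>> play_rows(deltas=[18, 2, -9, 0, 0, 0, 0, 29, 0, -9, 0, 0, 0.142, 0, 40, -3, -9, 0, 0, 0.284, 0, 50, -6, -9, 0, 0, 0.427, 0, 61, -9, -9, 0, 0, 0.569, 0, 72, -11, -9, 0, 0, 0.711, 0, 83, -14, -9, 0, 0, 0.853, 0, 94, -17, -9, 0, 0, 0.996, 0, 105, -20, -9, 0, 0, 1.138, 0, 116, -23, -9, 0, 0, 1.28, 0])

```text
clock: 6.45
eef_pos: [455.4, 301.4, 12.1]
tool_rot: [3.141, 0.0, -0.051]
force: [-0.6, -0.3, -0.6]
width: 35.1
gripper_force: 59.6
```

```bash
python3 - <<'E'
from plan import *
s=st();print(load()[0])
crop("top",(170,160,330,300),3.7,"p1")
a=crop("side",(150,170,360,320),3.5,"p1s")
E
```

```text
{'clock': 6.45, 'eef_pos': [455.434, 301.436, 12.104], 'tool_rot': [3.141, 0.0, -0.051], 'force': [-0.563, -0.308, -0.617], 'width': 35.085, 'gripper_force': 59.64, 'qpos': [-0.679, 0.82, 0.066, 1.957, -0.134, 0.37, -2.13]}
[455.57038655 301.12419112  12.313     ]
```

View pics/p1s.png

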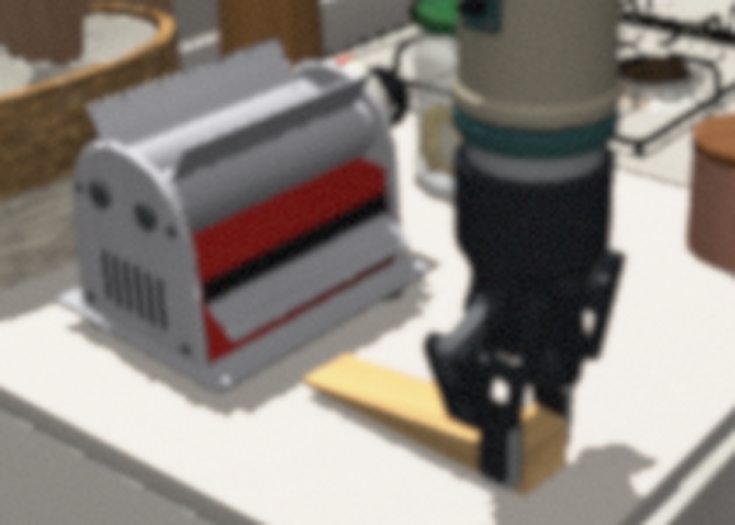

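The side crop shows the wedge held level, pointing at the base, with its tip corners at (308,378) and (347,356). I'll check these against the prediction.

```bash
python3 - <<'E'
from plan import *
for c in((308,378),(347,356)): print([150+c[0]/3.5,170+c[1]/3.5],w("side",150+c[0]/3.5,170+c[1]/3.5,13))
m=lambda x,y,z:R.from_euler("z",-.046).apply([x,y,z])+[695.5,255,0]
print(m(-95,53,13),m(-95,17,13),px("side",[m(-95,53,13),m(-95,17,13)]))
# push waypoints: heel at machine x
for hx in(-241,-205,-160,-139):print(hx,m(hx,35,0))
plan([(m(-241,35,3.3),down(-.046),0,2),(m(-215,35,3.3),down(-.046),0,3),(m(-170,35,3.3),down(-.046),0,5)])
E
```

```text
[238.0, 278.0] [596.92941859 310.43497183  13.        ]
[249.14285714285714, 271.7142857142857] [594.53598857 279.64755036  13.        ]
[603.03763257 312.3123949   13.        ] [601.38221652 276.35047618  13.        ] [[235.04599651 277.41198868]
 [247.63948304 269.96332234]]
-241 [456.36436531 301.04506728   0.        ]
-205 [492.32628402 299.38965123   0.        ]
-160 [537.27868242 297.32038118   0.        ]
-139 [558.25646834 296.35472182   0.        ]
[0, 0, 5, 0, 0, 0, 0, 1, 0, 9, 0, 0, 0, 0, 9, 0, 9, 0, 0, 0, 0, 18, 0, 9, 0, 0, 0, 0, 27, 0, 9, 0, 0, 0, 0, 36, 0, 9, 0, 0, 0, 0, 45, 0, 9, 0, 0, 0, 0, 54, 0, 9, 0, 0, 0, 0, 63, 0, 9, 0, 0, 0, 0, 72, 0, 9, 0, 0, 0, 0]
```

>>> play_rows(deltas=[0, 0, 5, 0, 0, 0, 0, 1, 0, 9, 0, 0, 0, 0, 9, 0, 9, 0, 0, 0, 0, 18, 0, 9, 0, 0, 0, 0, 27, 0, 9, 0, 0, 0, 0, 36, 0, 9, 0, 0, 0, 0, 45, 0, 9, 0, 0, 0, 0, 54, 0, 9, 0, 0, 0, 0, 63, 0, 9, 0, 0, 0, 0, 72, 0, 9, 0, 0, 0, 0])

```text
clock: 7.8
eef_pos: [525.8, 297.5, 3.9]
tool_rot: [3.141, 0.004, -0.045]
force: [-5.6, 0.2, 9.6]
width: 35.0
gripper_force: 61.2
```

>>> play_rows(deltas=[4, 0, -0.5, 0, 0, 0, 0, 8, 0, -0.5, 0, 0, 0, 0, 12, 0, -0.5, 0, 0, 0, 0, 15, 0, -0.5, 0, 0, 0, 0, 18, 0, -0.5, 0, 0, 0, 0, 20, 0, -0.5, 0, 0, 0, 0, 22, 0, -0.5, 0, 0, 0, 0, 24, 0, -0.5, 0, 0, 0, 0, 24, 0, -0.5, 0, 0, 0, 0])

```text
clock: 8.93
eef_pos: [546.6, 296.7, 3.9]
tool_rot: [3.14, 0.009, -0.044]
force: [-10.8, -0.4, 13.0]
width: 34.8
gripper_force: 60.4
```

```bash
python3 - <<'E'
from plan import *
s=st()
p,r=load();p=p+r.apply([24,0,-.5]);json.dump({"p":p.tolist(),"q":r.as_quat().tolist()},open(F,"w"));print(p)
E
```

```text
{'clock': 8.925, 'eef_pos': [546.646, 296.663, 3.862], 'tool_rot': [3.14, 0.009, -0.044], 'force': [-10.84, -0.403, 13.029], 'width': 34.803, 'gripper_force': 60.414, 'qpos': [-0.578, 0.896, 0.063, 1.733, -0.105, 0.524, -2.063]}
[551.46883646 296.70974833   3.813     ]
```

>>> play_rows(deltas=[3, 0, 0, 0, 0, 0, 0, 6, 0, 0, 0, 0, 0, 0, 8, 0, 0, 0, 0, 0, 0, 10, 0, 0, 0, 0, 0, 0, 12, 0, 0, 0, 0, 0, 0, 12, 0, 0, 0, 0, 0, 0])

```text
clock: 9.68
eef_pos: [559.1, 296.4, 3.8]
tool_rot: [3.14, 0.008, -0.044]
force: [-10.5, 0.7, 10.8]
width: 35.2
gripper_force: 60.3
```

>>> play_rows(deltas=[2, 0, 0, 0, 0, 0, 0, 4, 0, 0, 0, 0, 0, 0, 6, 0, 0, 0, 0, 0, 0, 8, 0, 0, 0, 0, 0, 0, 8, 0, 0, 0, 0, 0, 0])

```text
clock: 10.3
eef_pos: [563.0, 296.1, 3.8]
tool_rot: [3.139, 0.016, -0.045]
force: [-18.8, -0.7, 18.4]
width: 35.0
gripper_force: 60.9
```

```bash
python3 - <<'E'
from plan import *
s=st()
p,r=load();p=p+r.apply([20,0,0]);json.dump({"p":p.tolist(),"q":r.as_quat().tolist()},open(F,"w"));print(p)
im=get_image("side")
a=[cv2.resize(i[180:300,150:260],None,fx=3.6,fy=3.6,interpolation=cv2.INTER_CUBIC) for i in(cv2.imread("pics/side0.png"),im[:,:,::-1])]
cv2.imwrite("pics/lv.png",np.hstack(a))
E
```

```text
{'clock': 10.3, 'eef_pos': [562.997, 296.128, 3.77], 'tool_rot': [3.139, 0.016, -0.045], 'force': [-18.79, -0.678, 18.428], 'width': 34.99, 'gripper_force': 60.936, 'qpos': [-0.561, 0.911, 0.061, 1.684, -0.102, 0.564, -2.052]}
[571.44768019 295.79007275   3.813     ]
```

View pics/lv.png

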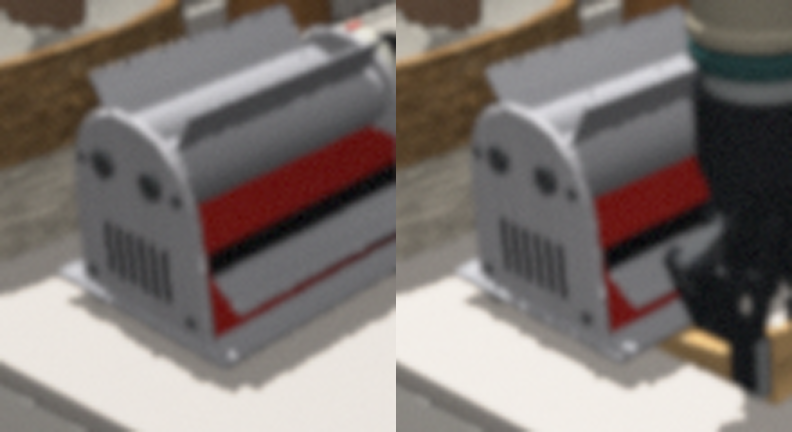

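The right half shows the machine raised (corner at (628,348) against (232,354) before), and the push force has jumped to 19 N. I'll push a little more, unload, then open the fingers.

>>> play_rows(deltas=[3, 0, 0, 0, 0, 0, 0, 6, 0, 0, 0, 0, 0, 0, 6, 0, 0, 0, 0, 0, 0, 1, 0, 0, 0, 0, 0, 0, -4, 0, 0, 0, 0, 0, 0, -6, 0, -0.5, 0, 0, 0, 0, -6, 0, -0.5, 0, 0, 0, 0])

```text
clock: 11.22
eef_pos: [563.9, 296.0, 3.6]
tool_rot: [3.141, 0.003, -0.046]
force: [-4.9, 1.8, 0.9]
width: 35.3
gripper_force: 60.7
```

```bash
python3 - <<'E'
from plan import *
s=st()
p,r=load();p=p+r.apply([-6,0,-.5]);json.dump({"p":p.tolist(),"q":r.as_quat().tolist()},open(F,"w"));print(p)
E
```

```text
{'clock': 11.225, 'eef_pos': [563.915, 295.98, 3.619], 'tool_rot': [3.141, 0.003, -0.046], 'force': [-4.852, 1.782, 0.87], 'width': 35.258, 'gripper_force': 60.717, 'qpos': [-0.565, 0.909, 0.065, 1.694, -0.101, 0.546, -2.055]}
[565.45402707 296.06597542   4.313     ]
```

>>> play_rows(deltas=[0, 0, 0, 0, 0, 0, 1, 0, 0, 0, 0, 0, 0, 1, 0, 0, 0, 0, 0, 0, 1, 0, 0, 0, 0, 0, 0, 1, -5, 0, -40, 0, 0, 0, 1, -10, 0, -80, 0, 0, 0, 1, -15, 0, -120, 0, 0, 0, 1, -20, 0, -160, 0, 0, 0, 1, -25, 0, -200, 0, 0, 0, 1, -25, 0, -200, 0, 0, 0, 1])

```text
clock: 12.48
eef_pos: [542.6, 298.3, 208.1]
tool_rot: [-3.137, -0.006, -0.046]
force: [0.4, -0.2, -0.3]
width: 85.2
gripper_force: 0.0
```

```bash
python3 - <<'E'
from plan import *
s=st()
p,r=load();p=p+r.apply([-25,0,-200]);json.dump({"p":p.tolist(),"q":r.as_quat().tolist()},open(F,"w"));print(p)
plan([((560,180,235),down(.6),1,4),((430,137,235),down(1.525),1,5)])
E
```

```text
{'clock': 12.475, 'eef_pos': [542.594, 298.326, 208.117], 'tool_rot': [-3.137, -0.006, -0.046], 'force': [0.358, -0.231, -0.292], 'width': 85.202, 'gripper_force': 0.0, 'qpos': [-0.614, 0.606, 0.106, 1.643, -0.078, 0.889, -2.094]}
[540.4804724 297.2155699 204.313    ]
[6, 29, -8, 0, 0, -0.162, 1, 12, 58, -15, 0, 0, -0.323, 1, 19, 87, -23, 0, 0, -0.485, 1, 25, 116, -31, 0, 0, -0.646, 1, -1, 126, -31, 0, 0, -0.831, 1, -26, 136, -31, 0, 0, -1.016, 1, -52, 146, -31, 0, 0, -1.201, 1, -77, 155, -31, 0, 0, -1.386, 1, -103, 165, -31, 0, 0, -1.571, 1]
```

>>> play_rows(deltas=[6, 29, -8, 0, 0, -0.162, 1, 12, 58, -15, 0, 0, -0.323, 1, 19, 87, -23, 0, 0, -0.485, 1, 25, 116, -31, 0, 0, -0.646, 1, -1, 126, -31, 0, 0, -0.831, 1, -26, 136, -31, 0, 0, -1.016, 1, -52, 146, -31, 0, 0, -1.201, 1, -77, 155, -31, 0, 0, -1.386, 1, -103, 165, -31, 0, 0, -1.571, 1])

```text
clock: 13.6
eef_pos: [429.0, 136.5, 234.6]
tool_rot: [-3.141, 0.0, 1.531]
force: [0.3, -1.4, 0.3]
width: 85.3
gripper_force: 0.0
```

```bash
python3 - <<'E'
from plan import *
s=st()
t=get_image("top");d=get_image("side")
cv2.imwrite("pics/top2.png",t[:,:,::-1])
r=lambda i,b,f:cv2.resize(i[b[1]:b[3],b[0]:b[2]],None,fx=f,fy=f,interpolation=cv2.INTER_CUBIC)
a=r(t,(160,110,300,250),4);b=r(d,(160,180,300,320),4)
cv2.imwrite("pics/k1.png",r(np.hstack([t[110:240,165:300],d[180:310,160:295]]),(0,0,270,130),2.9)[:,:,::-1])
cv2.imwrite("pics/k2.png",r(t,(255,120,305,180),9)[:,:,::-1])
E
```

```text
{'clock': 13.6, 'eef_pos': [429.044, 136.549, 234.6], 'tool_rot': [-3.141, 0.0, 1.531], 'force': [0.345, -1.404, 0.345], 'width': 85.327, 'gripper_force': 0.0, 'qpos': [-0.109, 0.358, -0.347, 2.037, 0.171, 0.775, -0.599]}
```

View pics/k1.png

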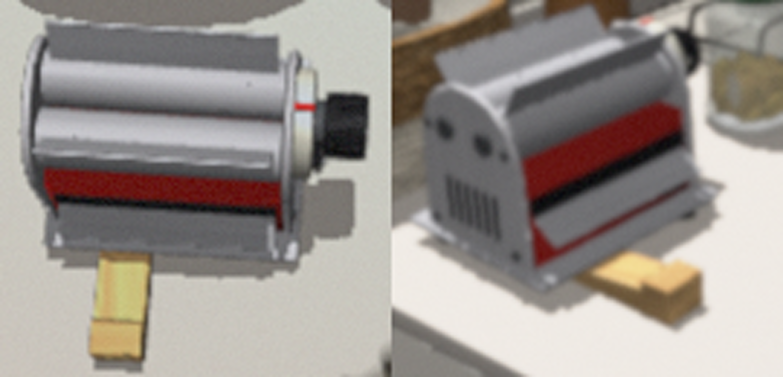

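View pics/k2.png

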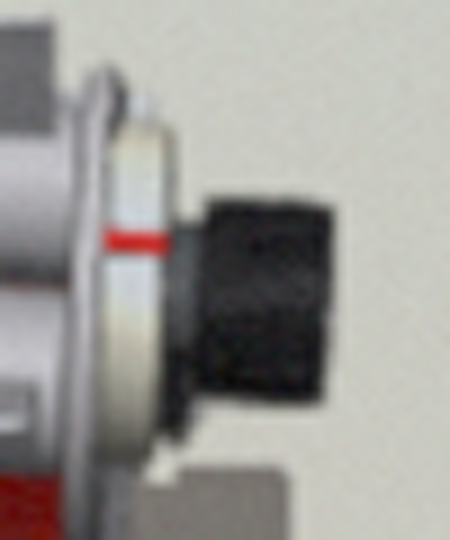

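Left of the first crop, the wedge is jammed under the base and the machine looks level. In the knob crop the barrel spans (200 to 330, 203 to 402) and the pointer arm runs to (180,440). That puts the pointer toward the front, so I'll check which hole that is.

```bash
python3 - <<'E'
from plan import *
k=lambda a,b:(255+(a+.5)/9-.5,120+(b+.5)/9-.5)
print("axis@inner,mid,outer",[np.round(w("top",*k(a,302),105),1) for a in(203,267,330)])
m=lambda x,y,z:R.from_euler("z",-.046).apply([x,y,z])+[695.5,255,0]
print("pred centre",m(0,-118,105),"k2 px",[(px("top",[m(0,-y,105)])[0]-[255,120])*9 for y in(104,118,132)])
for d in(.628,1.257):
    a=d-1.885; e=np.array([np.sin(a),np.cos(a)])
    for o in(-6,0,6):
        q=34*e+o*np.array([e[1],-e[0]]);print(d,o,np.round((px("top",[m(q[0],-100,105+q[1])])[0]-[255,120])*9))
print("red",[np.round((px("top",[m(0,-y,141)])[0]-[255,120])*9) for y in(88,96)])
E
```

```text
axis@inner,mid,outer [array([690.7, 150.4, 105. ]), array([690.7, 137. , 105. ]), array([690.6, 123.8, 105. ])]
pred centre [690.07391407 137.12482199 105.        ] k2 px [array([195.66275239, 297.69553256]), array([262.43813499, 300.66125395]), array([329.22369257, 303.61797765])]
0.628 -6 [169. 450.]
0.628 0 [169. 434.]
0.628 6 [170. 418.]
1.257 -6 [171. 381.]
1.257 0 [172. 353.]
1.257 6 [173. 325.]
red [array([117., 242.]), array([157., 244.])]
```

The dial is at 0.628, because the predicted arm tip (169,434) matches and the 1.257 position does not. Tilting the wrist 1.26 rad in one go would pass its range, so I'll turn in two strokes through the middle hole.

```bash
cat >> plan.py <<'E'
A=np.array([690.2,132.0,105.0]); MY=np.array([0.046,0.999,0])
def kn(phi,back=0,out=0,ov=22):  # TCP pose: grasp on knob axis, tilted phi, backed off, pulled out
    Q=down(1.525,phi);return A-MY*out+Q.apply([0,0,ov-back]),Q
E
python3 - <<'E'
from plan import *
P,Q=kn(-.3,130);print(P)
plan([(P,Q,1,8),(P,Q,1,1)])
E
```

```text
[658.31579016 133.46814179 208.1757807 ]
[1, 29, 3, -0.038, 0, 0, 1, 2, 57, 7, -0.075, 0, 0, 1, 3, 86, 10, -0.113, 0, 0, 1, 3, 114, 14, -0.15, 0, 0, 1, 4, 143, 17, -0.188, 0, 0, 1, 5, 171, 20, -0.225, 0, 0, 1, 6, 200, 24, -0.263, 0, 0, 1, 7, 228, 27, -0.3, 0, 0, 1, 7, 228, 27, -0.3, 0, 0, 1]
```

>>> play_rows(deltas=[1, 29, 3, -0.038, 0, 0, 1, 2, 57, 7, -0.075, 0, 0, 1, 3, 86, 10, -0.113, 0, 0, 1, 3, 114, 14, -0.15, 0, 0, 1, 4, 143, 17, -0.188, 0, 0, 1, 5, 171, 20, -0.225, 0, 0, 1, 6, 200, 24, -0.263, 0, 0, 1, 7, 228, 27, -0.3, 0, 0, 1, 7, 228, 27, -0.3, 0, 0, 1])

```text
clock: 14.82
eef_pos: [659.6, 133.3, 207.7]
tool_rot: [2.841, 0.0, 1.524]
force: [-0.9, 1.4, 0.3]
width: 85.5
gripper_force: 0.0
```

```bash
python3 - <<'E'
from plan import *
s=st();print(load()[0],(down(1.525,-.3).inv()*R.from_euler("xyz",s["tool_rot"])).as_rotvec())
P,Q=kn(-.3,40);P2,_=kn(-.3,0)
plan([(P,Q,1,4),(P2,Q,1,5)],1)
E
```

```text
{'clock': 14.825, 'eef_pos': [659.611, 133.328, 207.655], 'tool_rot': [2.841, 0.0, 1.524], 'force': [-0.853, 1.429, 0.279], 'width': 85.504, 'gripper_force': 0.0, 'qpos': [-0.169, 0.569, -0.189, 1.777, 0.4, 0.555, -0.676]}
[658.08351507 133.68118604 208.313     ] [-0.00073049 -0.00046709  0.00067019]
[-0.1, 0, 22.6, 0, 0, 0, 1, -0.1, 0.1, 45.1, 0, 0, 0, 1, -0.2, 0.1, 67.7, 0, 0, 0, 1, -0.2, 0.2, 90.2, 0, 0, 0, 1, -0.2, 0.2, 98.2, 0, 0, 0, 1, -0.2, 0.2, 106.2, 0, 0, 0, 1, -0.2, 0.2, 114.2, 0, 0, 0, 1, -0.2, 0.2, 122.2, 0, 0, 0, 1, -0.2, 0.2, 130.2, 0, 0, 0, 1]
```

>>> play_rows(deltas=[0, 0, 22.6, 0, 0, 0, 1, 0, 0, 45.1, 0, 0, 0, 1, -0.2, 0.1, 67.7, 0, 0, 0, 1, -0.2, 0.2, 90.2, 0, 0, 0, 1, -0.2, 0.2, 98.2, 0, 0, 0, 1, -0.2, 0.2, 106.2, 0, 0, 0, 1, -0.2, 0.2, 114.2, 0, 0, 0, 1, -0.2, 0.2, 122.2, 0, 0, 0, 1, -0.2, 0.2, 130.2, 0, 0, 0, 1])

```text
clock: 15.95
eef_pos: [697.2, 131.6, 83.8]
tool_rot: [2.841, -0.0, 1.525]
force: [-0.1, -0.2, 0.1]
width: 85.4
gripper_force: 0.0
```

```bash
python3 - <<'E'
from plan import *
s=st();print(load()[0])
E
```

```text
{'clock': 15.95, 'eef_pos': [697.163, 131.643, 83.81], 'tool_rot': [2.841, -0.0, 1.525], 'force': [-0.114, -0.155, 0.059], 'width': 85.392, 'gripper_force': 0.0, 'qpos': [-0.215, 0.781, -0.092, 1.762, 0.474, 0.35, -0.744]}
[696.70161524 131.71117155  83.98729316]
```

>>> play_rows(deltas=[0, 0, 0, 0, 0, 0, 0, 0, 0, 0, 0, 0, 0, 0, 0, 0, 0, 0, 0, 0, 0, 0, 0, 0, 0, 0, 0, 0, 0, 0, 0, 0, 0, 0, 0, 0, 0, 0, 0, 0, 0, 0])

```text
clock: 16.7
eef_pos: [697.3, 131.6, 84.6]
tool_rot: [2.841, -0.0, 1.525]
force: [-2.1, -0.2, 5.1]
width: 40.4
gripper_force: 60.2
```

```bash
python3 - <<'E'
from plan import *
P,Q=kn(-.3,0,13)
plan([(P,Q,0,5),(P,Q,0,1)],1)
E
```

```text
[-2.6, 0, 0, 0, 0, 0, 0, -5.2, 0, 0, 0, 0, 0, 0, -7.8, 0, 0, 0, 0, 0, 0, -10.4, 0, 0, 0, 0, 0, 0, -13, 0, 0, 0, 0, 0, 0, -13, 0, 0, 0, 0, 0, 0]
```

>>> play_rows(deltas=[-2.6, 0, 0, 0, 0, 0, 0, -5.2, 0, 0, 0, 0, 0, 0, -7.8, 0, 0, 0, 0, 0, 0, -10.4, 0, 0, 0, 0, 0, 0, -13, 0, 0, 0, 0, 0, 0, -13, 0, 0, 0, 0, 0, 0])

```text
clock: 17.45
eef_pos: [696.9, 123.5, 84.5]
tool_rot: [2.839, -0.006, 1.529]
force: [0.7, 8.1, 2.8]
width: 40.4
gripper_force: 60.0
```

```bash
python3 - <<'E'
from plan import *
P,Q=kn(-.3,0,17.5)
plan([(P,Q,0,2),(*kn(-.1,0,17.5),0,2),(*kn(.13,0,17.5),0,2),(*kn(.35,0,17.5),0,3),(*kn(.35,0,17.5),0,1)],1)
E
```

```text
[-2.3, 0, 0, 0, 0, 0, 0, -4.5, 0, 0, 0, 0, 0, 0, -4.5, -2.2, -0.2, 0.1, 0, 0, 0, -4.5, -4.4, -0.4, 0.2, 0, 0, 0, -4.5, -6.8, -1.2, 0.315, 0, 0, 0, -4.5, -9.2, -2, 0.43, 0, 0, 0, -4.5, -10.6, -2.8, 0.503, 0, 0, 0, -4.5, -11.9, -3.7, 0.577, 0, 0, 0, -4.5, -13.3, -4.5, 0.65, 0, 0, 0, -4.5, -13.3, -4.5, 0.65, 0, 0, 0]
```

>>> play_rows(deltas=[-2.3, 0, 0, 0, 0, 0, 0, -4.5, 0, 0, 0, 0, 0, 0, -4.5, -2.2, -0.2, 0.1, 0, 0, 0, -4.5, -4.4, -0.4, 0.2, 0, 0, 0, -4.5, -6.8, -1.2, 0.315, 0, 0, 0, -4.5, -9.2, -2, 0.43, 0, 0, 0, -4.5, -10.6, -2.8, 0.503, 0, 0, 0, -4.5, -11.9, -3.7, 0.577, 0, 0, 0, -4.5, -13.3, -4.5, 0.65, 0, 0, 0, -4.5, -13.3, -4.5, 0.65, 0, 0, 0])

```text
clock: 18.7
eef_pos: [682.9, 120.7, 84.8]
tool_rot: [-2.792, -0.01, 1.525]
force: [2.3, 8.0, 5.2]
width: 40.0
gripper_force: 63.2
```

```bash
python3 - <<'E'
from plan import *
s=st();print(load()[0],(down(1.525,.35).inv()*R.from_euler("xyz",s["tool_rot"])).as_rotvec(),s["torque"],"out",A[1]-s["eef_pos"][1])
print(kn(.35,0,0)[0])
E
```

```text
{'clock': 18.7, 'eef_pos': [682.894, 120.737, 84.774], 'tool_rot': [-2.792, -0.01, 1.525], 'force': [2.297, 8.044, 5.24], 'width': 40.036, 'gripper_force': 63.17, 'qpos': [-0.019, 1.072, -0.379, 1.068, 0.221, 1.382, -0.387]}
[681.87935951 114.87208391  84.35588861] [-0.00017828  0.00943212 -0.00314182] [ 1.6978786  -0.57613641 -0.68634274] out 11.262884791546739
[682.66381014 132.34701175  84.33395478]
```

>>> play_rows(deltas=[4, 0, 0, 0, 0, 0, 0, 8, 0, 0, 0, 0, 0, 0, 12, 0, 0, 0, 0, 0, 0, 16, 0, 0, 0, 0, 0, 0, 18, 0, 0, 0, 0, 0, 0, 18, 0, 0, 0, 0, 0, 0])

```text
clock: 19.45
eef_pos: [683.5, 132.2, 84.9]
tool_rot: [-2.793, 0.0, 1.524]
force: [1.9, -0.3, 5.9]
width: 40.0
gripper_force: 63.4
```

```bash
python3 - <<'E'
from plan import *
s=st();p,r=load();p=p+r.apply([18,0,0]);json.dump({"p":p.tolist(),"q":r.as_quat().tolist()},open(F,"w"));print(p,s["torque"])
print("home->",kn(.35)[0])
# release, back off along the tool axis, retilt, come again
plan([(p,r,1,4),(*kn(.35,70),1,2),(*kn(-.3,70),1,4)],1)
E
```

```text
{'clock': 19.45, 'eef_pos': [683.505, 132.237, 84.924], 'tool_rot': [-2.793, 0.0, 1.524], 'force': [1.926, -0.277, 5.896], 'width': 39.988, 'gripper_force': 63.354, 'qpos': [-0.039, 1.075, -0.375, 1.057, 0.222, 1.389, -0.406]}
[682.70340528 132.85321148  84.35588861] [ 0.23652752 -0.36197142 -0.07683942]
home-> [682.66381014 132.34701175  84.33395478]
[0, 0, 0, 0, 0, 0, 1, 0, 0, 0, 0, 0, 0, 1, 0, 0, 0, 0, 0, 0, 1, 0, 0, 0, 0, 0, 0, 1, -0.3, 0, -35, 0, 0, 0, 1, -0.5, 0, -70, 0, 0, 0, 1, -0.5, -7.3, -67.5, -0.162, 0, 0, 1, -0.5, -14.5, -65.1, -0.325, 0, 0, 1, -0.5, -21.8, -62.6, -0.488, 0, 0, 1, -0.5, -29.1, -60.2, -0.65, 0, 0, 1]
```

>>> play_rows(deltas=[0, 0, 0, 0, 0, 0, 1, 0, 0, 0, 0, 0, 0, 1, 0, 0, 0, 0, 0, 0, 1, 0, 0, 0, 0, 0, 0, 1, -0.3, 0, -35, 0, 0, 0, 1, -0.5, 0, -70, 0, 0, 0, 1, -0.5, -7.3, -67.5, -0.162, 0, 0, 1, -0.5, -14.5, -65.1, -0.325, 0, 0, 1, -0.5, -21.8, -62.6, -0.488, 0, 0, 1, -0.5, -29.1, -60.2, -0.65, 0, 0, 1])

```text
clock: 20.7
eef_pos: [675.9, 132.7, 152.2]
tool_rot: [2.836, -0.003, 1.525]
force: [2.0, 0.6, -1.1]
width: 85.4
gripper_force: 0.0
```

```bash
python3 - <<'E'
from plan import *
s=st();print(load()[0],kn(-.3,70)[0])
k=lambda a,b:(255+(a+.5)/9-.5,120+(b+.5)/9-.5)
# pull in again after the settling rows, then grip
P,Q=kn(-.3,0)
plan([(P,Q,1,4),(P,Q,0,6)],1)
E
```

```text
{'clock': 20.7, 'eef_pos': [675.943, 132.678, 152.157], 'tool_rot': [2.836, -0.003, 1.525], 'force': [1.953, 0.574, -1.127], 'width': 85.384, 'gripper_force': 0.0, 'qpos': [-0.164, 0.661, -0.186, 1.786, 0.496, 0.458, -0.762]}
[675.9942349  132.66015703 150.88445212] [676.02924007 132.65250746 150.85590253]
[0, 0, 17.5, 0, 0, 0, 1, 0, 0, 35, 0, 0, 0, 1, 0, 0, 52.5, 0, 0, 0, 1, 0, 0, 70, 0, 0, 0, 1, 0, 0, 70, 0, 0, 0, 0, 0, 0, 70, 0, 0, 0, 0, 0, 0, 70, 0, 0, 0, 0, 0, 0, 70, 0, 0, 0, 0, 0, 0, 70, 0, 0, 0, 0, 0, 0, 70, 0, 0, 0, 0]
```

>>> play_rows(deltas=[0, 0, 17.5, 0, 0, 0, 1, 0, 0, 35, 0, 0, 0, 1, 0, 0, 52.5, 0, 0, 0, 1, 0, 0, 70, 0, 0, 0, 1, 0, 0, 70, 0, 0, 0, 0, 0, 0, 70, 0, 0, 0, 0, 0, 0, 70, 0, 0, 0, 0, 0, 0, 70, 0, 0, 0, 0, 0, 0, 70, 0, 0, 0, 0, 0, 0, 70, 0, 0, 0, 0])

```text
clock: 21.95
eef_pos: [697.3, 131.7, 84.8]
tool_rot: [2.84, -0.0, 1.525]
force: [-0.9, 0.6, 3.0]
width: 40.3
gripper_force: 60.5
```

```bash
python3 - <<'E'
from plan import *
s=st();print(load()[0])
o=17.5
plan([(*kn(-.3,0,o),0,5),(*kn(-.3,0,o),0,2)],1)
E
```

```text
{'clock': 21.95, 'eef_pos': [697.332, 131.747, 84.751], 'tool_rot': [2.84, -0.0, 1.525], 'force': [-0.934, 0.593, 2.972], 'width': 40.265, 'gripper_force': 60.47, 'qpos': [-0.194, 0.781, -0.126, 1.761, 0.534, 0.362, -0.796]}
[696.65896031 131.71312635  84.01089788]
[-3.5, 0, 0, 0, 0, 0, 0, -7, 0, 0, 0, 0, 0, 0, -10.5, 0, 0, 0, 0, 0, 0, -14, 0, 0, 0, 0, 0, 0, -17.5, 0, 0, 0, 0, 0, 0, -17.5, 0, 0, 0, 0, 0, 0, -17.5, 0, 0, 0, 0, 0, 0]
```

>>> play_rows(deltas=[-3.5, 0, 0, 0, 0, 0, 0, -7, 0, 0, 0, 0, 0, 0, -10.5, 0, 0, 0, 0, 0, 0, -14, 0, 0, 0, 0, 0, 0, -17.5, 0, 0, 0, 0, 0, 0, -17.5, 0, 0, 0, 0, 0, 0, -17.5, 0, 0, 0, 0, 0, 0])

```text
clock: 22.82
eef_pos: [696.8, 120.3, 84.7]
tool_rot: [2.839, -0.008, 1.53]
force: [0.8, 9.0, 0.3]
width: 40.1
gripper_force: 60.2
```

```bash
python3 - <<'E'
from plan import *
st();o=17.5
plan([(*kn(-.1,0,o),0,2),(*kn(.13,0,o),0,2),(*kn(.35,0,o),0,3),(*kn(.35,0,o),0,2)],1)
E
```

```text
{'clock': 22.825, 'eef_pos': [696.768, 120.348, 84.745], 'tool_rot': [2.839, -0.008, 1.53], 'force': [0.797, 8.953, 0.293], 'width': 40.076, 'gripper_force': 60.224, 'qpos': [-0.164, 0.777, -0.139, 1.773, 0.539, 0.347, -0.776]}
[0, -2.2, -0.2, 0.1, 0, 0, 0, 0, -4.3, -0.4, 0.2, 0, 0, 0, 0, -6.7, -1.2, 0.315, 0, 0, 0, 0, -9.1, -2, 0.43, 0, 0, 0, 0, -10.5, -2.8, 0.503, 0, 0, 0, 0, -11.9, -3.6, 0.577, 0, 0, 0, 0, -13.3, -4.4, 0.65, 0, 0, 0, 0, -13.3, -4.4, 0.65, 0, 0, 0, 0, -13.3, -4.4, 0.65, 0, 0, 0]
```

>>> play_rows(deltas=[0, -2.2, -0.2, 0.1, 0, 0, 0, 0, -4.3, -0.4, 0.2, 0, 0, 0, 0, -6.7, -1.2, 0.315, 0, 0, 0, 0, -9.1, -2, 0.43, 0, 0, 0, 0, -10.5, -2.8, 0.503, 0, 0, 0, 0, -11.9, -3.6, 0.577, 0, 0, 0, 0, -13.3, -4.4, 0.65, 0, 0, 0, 0, -13.3, -4.4, 0.65, 0, 0, 0])

```text
clock: 23.82
eef_pos: [683.0, 120.8, 84.9]
tool_rot: [-2.792, -0.01, 1.525]
force: [1.2, 8.3, 2.9]
width: 40.3
gripper_force: 63.5
```

>>> play_rows(deltas=[4, 0, 0, 0, 0, 0, 0, 8, 0, 0, 0, 0, 0, 0, 12, 0, 0, 0, 0, 0, 0, 16, 0, 0, 0, 0, 0, 0, 18, 0, 0, 0, 0, 0, 0, 18, 0, 0, 0, 0, 0, 0])

```text
clock: 24.58
eef_pos: [683.6, 132.3, 85.0]
tool_rot: [-2.793, 0.0, 1.524]
force: [1.9, 0.7, 5.3]
width: 40.2
gripper_force: 63.8
```

```bash
python3 - <<'E'
from plan import *
s=st();p,r=load();p=p+r.apply([18,0,0]);json.dump({"p":p.tolist(),"q":r.as_quat().tolist()},open(F,"w"));print(p,s["torque"])
plan([(p,r,1,4),(*kn(.35,90),1,3)],1)
E
```

```text
{'clock': 24.575, 'eef_pos': [683.618, 132.329, 84.982], 'tool_rot': [-2.793, 0.0, 1.524], 'force': [1.935, 0.695, 5.338], 'width': 40.196, 'gripper_force': 63.751, 'qpos': [-0.023, 1.081, -0.418, 1.056, 0.257, 1.395, -0.428]}
[682.69027138 132.85381338  84.28395968] [ 0.37044012 -0.49779959 -0.11203271]
[0, 0, 0, 0, 0, 0, 1, 0, 0, 0, 0, 0, 0, 1, 0, 0, 0, 0, 0, 0, 1, 0, 0, 0, 0, 0, 0, 1, -0.2, 0, -30, 0, 0, 0, 1, -0.3, 0, -60, 0, 0, 0, 1, -0.5, 0, -90, 0, 0, 0, 1]
```

>>> play_rows(deltas=[0, 0, 0, 0, 0, 0, 1, 0, 0, 0, 0, 0, 0, 1, 0, 0, 0, 0, 0, 0, 1, 0, 0, 0, 0, 0, 0, 1, -0.2, 0, -30, 0, 0, 0, 1, -0.3, 0, -60, 0, 0, 0, 1, -0.5, 0, -90, 0, 0, 0, 1])

```text
clock: 25.45
eef_pos: [713.8, 130.7, 169.7]
tool_rot: [-2.791, 0.0, 1.525]
force: [0.1, 0.6, -0.1]
width: 85.4
gripper_force: 0.0
```

```bash
python3 - <<'E'
from plan import *
st();plan([((655,133,240),down(1.525),1,3),((430,137,240),down(1.525),1,6),((430,137,240),down(1.525),1,1)])
E
```

```text
{'clock': 25.45, 'eef_pos': [713.825, 130.707, 169.686], 'tool_rot': [-2.791, 0.0, 1.525], 'force': [0.059, 0.56, -0.122], 'width': 85.394, 'gripper_force': 0.0, 'qpos': [-0.041, 1.058, -0.42, 0.855, 0.241, 1.611, -0.396]}
[0, -26, -16, -0.117, 0, 0, 1, 0, -53, -31, -0.233, 0, 0, 1, -1, -79, -47, -0.35, 0, 0, 1, -2, -115, -34, -0.35, 0, 0, 1, -3, -150, -21, -0.35, 0, 0, 1, -4, -185, -8, -0.35, 0, 0, 1, -5, -220, 5, -0.35, 0, 0, 1, -6, -255, 17, -0.35, 0, 0, 1, -7, -291, 30, -0.35, 0, 0, 1, -7, -291, 30, -0.35, 0, 0, 1]
```

>>> play_rows(deltas=[0, -26, -16, -0.117, 0, 0, 1, 0, -53, -31, -0.233, 0, 0, 1, -1, -79, -47, -0.35, 0, 0, 1, -2, -115, -34, -0.35, 0, 0, 1, -3, -150, -21, -0.35, 0, 0, 1, -4, -185, -8, -0.35, 0, 0, 1, -5, -220, 5, -0.35, 0, 0, 1, -6, -255, 17, -0.35, 0, 0, 1, -7, -291, 30, -0.35, 0, 0, 1, -7, -291, 30, -0.35, 0, 0, 1])

```text
clock: 26.7
eef_pos: [427.3, 136.6, 240.8]
tool_rot: [-3.14, 0.002, 1.527]
force: [0.3, 0.1, -0.0]
width: 85.4
gripper_force: 0.0
```

```bash
python3 - <<'E'
from plan import *
st();t=get_image("top");s=get_image("side");o=cv2.imread("pics/top2.png")[:,:,::-1]
r=lambda i,b,sz:cv2.resize(i[b[1]:b[3],b[0]:b[2]],sz,interpolation=cv2.INTER_CUBIC)
cv2.imwrite("pics/end.png",np.vstack([np.hstack([r(o,(255,120,305,170),(350,350)),r(t,(255,120,305,170),(350,350))]),np.hstack([r(t,(160,110,400,280),(350,248)),r(s,(160,170,400,340),(350,248))])])[:,:,::-1])
m=lambda x,y,z:R.from_euler("z",-.046).apply([x,y,z])+[695.5,255,0]
for d in(1.257,1.885):
    a=d-1.885;print(d,(px("top",[m(34*np.sin(a),-100,105+34*np.cos(a))])[0]-[255,120])*7)
E
```

```text
{'clock': 26.7, 'eef_pos': [427.288, 136.631, 240.766], 'tool_rot': [-3.14, 0.002, 1.527], 'force': [0.267, 0.058, -0.022], 'width': 85.414, 'gripper_force': 0.0, 'qpos': [-0.001, 0.364, -0.495, 2.029, 0.238, 0.805, -0.679]}
1.257 [133.74385138 274.35378261]
1.885 [137.22304045 192.77641049]
```

View pics/end.png

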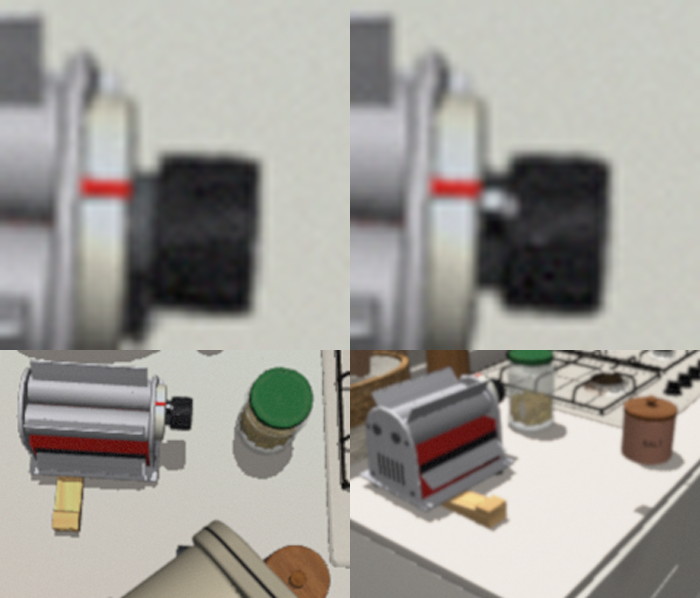

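The white pointer line is now at (140,197) in the knob crop, against (137,193) predicted for the red mark. The barrel is back at its home position, the wedge is still in place, and the jar and canister are where they were. I'll hand in.

```bash
python3 -c "from cell import *;print(finish_job())"
```

```text
the job is handed in; nothing more can be done
None
```

The job is handed in after about 27 s of robot time (no verdict was returned): the wedge is jammed under the base, the machine looks level, and the dial looks home under the red mark, with the jar and canister untouched.

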